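# Set the photometer's filter lever by clicks and start the reading

### The arm

A 6-joint arm with a two-finger parallel gripper is mounted at the origin on the work surface. World frame = base frame: x ahead of the robot, y to its left, z up, the work surface at z = 0. Lengths are in m, angles in rad, forces in N, time in s.
With the tool pointing down it reaches from about 0.325 to 0.875 m from the base axis. Payload 4.4 kg.
Tool frame: the origin (TCP) lies midway between the tips of the shut fingers; the grasp point (between the pads) lies 19 mm behind it (bot.grip_point_offset is the distance from the TCP to the grasp point, in m); z points along the fingers, y is the direction in which the jaws open and shut (so a half turn about z gives the same grasp; the last joint's range is limited). The gripper opens to 85 mm and grips with 20 to 120 N. Pads are 22 mm wide; open, the fingers measure 114 mm over their backs; the gripper's body (76 mm by 85 mm) begins 54 mm behind the grasp point. The pads swing forward as they close: fully open they stand 13 mm farther back than shut.
Start: joints at [1.147, 0.207, 1.542, -0, 1.393, -0.15], TCP at [0.155, 0.554, 0.231] pointing down, gripper open.
Joint ranges: [-2.73, 2.73], [-0.86, 2.22], [0.23, 2.46], [-1.11, 4.25], [0.08, 2.63], [-2.82, 2.82]. Speed limits (rad/s): [2.79, 2.79, 3.14, 3.14, 3.14, 3.14].

### API

Orientations are given as a 3x3 rotation matrix whose columns are the frame's x, y, z axes.
In Python, from plant import bot, cams, order gives the robot as it stands.
- The arm moves only by the tool apply_moves, never from a script. Its argument "series" is text: rows parted by semicolons, each of 6 numbers parted by spaces: the shift along the tool's x, y, z scaled (see below), then the turn, a rotation vector about the tool's x, y, z scaled (see below). A call has 1 to 20 rows; each row shifts and turns the commanded pose from where the row before left it, along the tool's axes as they then stand; what a row does not reach is not made up. The controller multiplies each number of a shift by 25 cm and each number of a turn by pi rad. A row lasts 1/12 s, in which the tool goes at most 41.7 mm and 7.16 degrees, less where a joint would pass 70% of its speed; a pose out of reach is approached as far as the arm can. A call with a number of a shift or a turn outside -1 to 1 is refused whole. A call with a gripper value outside its range is refused whole. "claw" is the closure, from 0 (fully open) to 1 (shut), set as the call begins (left out, the last holds). The fingers move at their own pace and stop on an object; "newtons" is the grip in N (left out, the last holds). Time passes only in rows, so rows that do not move let the fingers close. It gives the time, the measured TCP pose, the force and the opening at its end, in the units of the state.
- bot.sense(): the state, without advancing time (a new reading comes with each control period).
- cams.snapshot(name): name is "scene" or "top"; returns the picture (480x640x3 uint8, red, green, blue); there is no depth.
- cams.camera_params(name): a dict with "K" (3x3 intrinsics, pixels), "R" (3x3) and "t" (3): a world point X has camera coordinates R X + t. Camera axes: x right, y down, z forward; pixel columns grow to the right and rows downward; lengths in m; the calibration is good to about 2 mm. A picture is of the moment at which its call begins. camera_params takes no time and is no camera call.
- order.sign_off(): hands the job in, once; it reports no verdict.
The state is a dict: "time_s": time; "qpos": joint angles; "qd": joint speeds; "joint_efforts": joint torques, N m; "tool_pos": TCP position; "ee_rot": TCP orientation; "force": force on the tool from outside, world axes, zero at the start; "ft_torque": the same for the moment, N m; "grip_width": opening from 0.0 (shut) to 1.0 (fully open).
Only numpy, scipy, OpenCV 4.12 (cv2) and the standard library are available. Lean on these libraries where they do the work, as an engineer would, in place of code of your own. Each camera call takes 0.05 s, during which the arm holds its last target.

### The job

Set the photometer to its third filter: with a fingertip, push the orange filter lever on top of the instrument out of its parked stretch until you have felt it drop into its third click, and do not run on past that one. Then press the green start button right down and let it go. Only push the lever, do not pinch it; leave the bottle, jar, vial and yellow cap where they stand.

Things in the scene. Friction and masses are not known exactly. Their poses are not given: they have to be found in the camera images.
- photometer: White benchtop photometer with a blue band, fixed: 210 (its x) by 270 (its y) by 75 mm high, flat deck. Origin: centre of its underside, on the table; z up; +y is the way the lever is pushed; turned up to 0.45 rad either way. On the deck: lever (15 mm to +x of centre), green button and flat display (-x half), and a black round cap at (68, -88) mm, 38 mm wide, 22 mm high, to be left alone.
- lever (a joint): Travel of the orange lever in its slot, m: 0 at the parked end, growing along the photometer's +y to a stop at 0.104. It starts in a parked stretch (0 to 0.016) where it slides freely (under 1 N drag) with no clicks. Then come four unmarked clicks, 20 mm apart, each behind a hump; the first hump met belongs to the first click. Left alone, it stays centred in its click.
- lever_push (a point): Centre of the lever's pushing face, which looks to the parked end (the photometer's -y): 36 mm wide (along its x), 32 mm high, from 8 to 40 mm above the deck; this point is 24 mm above the deck. The lever is an upright orange paddle 16 mm thick along the push, on a steel stem in the slot. The deck behind it (-y) is clear for 55 mm or more.
- lever_home_face: Plate forming the lever's pushing face, 36 x 6 x 32 mm; origin on the deck under the middle of the paddle. Feel: meeting a hump, the push needed jumps to some 8 to 11 N, falls over 10 mm to under 1 N at its top, then the lever jumps some 9 mm ahead by itself into the click, leaving a slow finger without load until that reaches it again.
- green_dot (a point): Green dot, 12 mm across, on the deck just beyond the parked end of the slot: the lever is pushed away from it.
- lever_far_face: Plate like lever_home_face on the opposite, far side of the lever (towards the photometer's +y), same origin. Pressing both plates at once is pinching.
- start (a joint): Green start button, a round sprung push button: 0 released, 0.006 m when fully down. The force rises from about 1.4 N to 4.5 N at the bottom.
- start_top (a point): Centre of the top of the green start button, 26 mm across, in a black collar 42 mm across and 12 mm high; at rest the top stands 22 mm above the deck. Pressed straight down.
- amber_bottle: Loose amber bottle, 60 mm across, 115 mm high, black cap, on the table beside the photometer, left or right; origin at the centre of its underside. Leave it.
- white_jar: Loose white jar with a black cap, 56 mm across, 75 mm high, on the table on the other side; origin at the centre of its underside. Leave it.
- vial: Loose small green vial with a white cap, 24 mm across, 40 mm high, standing on the photometer's deck behind the slot (50 to 67 mm to +x of the slot's line); origin at the centre of its underside. Leave it.
- yellow_cap: Loose yellow screw cap, 40 mm across, 12 mm high, on the table beyond the photometer; origin at the centre of its underside. Leave it.
There are look-alikes about, which are no part of the job. Of the things that look like the white_jar, take the one that is farthest from the robot's base at the start.

How it is judged:
On the way, in this order (a step that is already met when the one before it is completed fails the run):
1. the lever has passed the first hump, into the first click (value of joint lever above 0.036 m).
2. the lever has passed the second hump, into the second click (value of joint lever above 0.056 m).
3. the lever sits in the third click (value of joint lever between 0.076 and 0.084 m and velocity of joint lever between -0.01 and 0.01 m/s), for 0.2 s.
4. the start button is pressed right down (value of joint lever between 0.076 and 0.084 m and value of joint start above 0.0045 m), for 0.04 s.
At the end, for the whole second after the job is handed in: The lever rests in the third click (within 4 mm of its centre), the start button has been pressed at least 4.5 mm of its 6 mm after that and has come up again (under 1.5 mm), and the bottle, jar, vial and yellow cap stand upright within 15 mm of where they were (value of joint lever between 0.076 and 0.084 m and value of joint start below 0.0015 m and distance of each of amber_bottle, white_jar, vial, yellow_cap from where it was at the start of the episode below 0.015 m and angle between each of amber_bottle, white_jar, vial, yellow_cap's own z axis and vertical below 0.3 rad); the robot touches nothing.
It fails at once if the lever is run past the third click, over the hump towards the fourth (value of joint lever above 0.091 m).
It fails at once if the start button is pressed (more than 3 mm) while the lever is not in the third click (value of joint start above 0.003 m and (value of joint lever below 0.075 m or value of joint lever above 0.085 m)).
It fails at once if the lever is pinched: both its faces pressed at once with more than 1 N (contact force between the fingers and lever_home_face above 1 N and contact force between the fingers and lever_far_face above 1 N).
It fails at once if a bystander (bottle, jar, vial, yellow cap) is lifted, carried or pushed more than 20 mm, or tipped (distance of any of amber_bottle, white_jar, vial, yellow_cap from where it was at the start of the episode above 0.02 m or angle between any of amber_bottle, white_jar, vial, yellow_cap's own z axis and vertical above 0.5 rad).
It also fails if it takes over 61 s, if anything falls off the work surface, if the arm or the gripper's body presses on something with over 40 N, if the wrist force passes 120 N, or if a joint passes its speed limit or range.

## Working session

There is one attempt and no reset: what is moved stays moved. The work goes in short steps, Python scripts to look and compute and a tool call to move; the robot and the scene stay as the last step left them, time stands still between calls to the robot, and variables do not carry over. Pictures are saved under pics/ and viewed, and the job is handed in when it is done.

Besides the shell and the picture viewer there is one more tool, called after ">>>" as name(argument=value, ...), one argument or row to a line, values as JSON. apply_moves: Moves the arm, as the interface text tells. Shifts and turns lie within -1 to 1; 1 stands for 25 cm of shift or pi rad of turn. Its arguments: {"type":"object","properties":{"series":{"type":"string"},"claw":{"type":"number"},"newtons":{"type":"number"}},"required":["series"]}

```bash
mkdir -p pics; ls; python3 - <<'E'
from plant import bot,cams,order
import cv2
s=bot.sense();print(s)
for n in("scene","top"):
    cv2.imwrite(f"pics/{n}0.png",cams.snapshot(n)[:,:,::-1]);print(n,cams.camera_params(n))
E
```

```text
pics
{'time_s': 0.0, 'qpos': array([ 1.14751913e+00,  2.07403405e-01,  1.54297763e+00,  1.52138165e-05,
        1.39349414e+00, -1.50501546e-01]), 'qd': array([-0.00068788,  0.00114939, -0.0010527 ,  0.00101634,  0.00023313,
       -0.00081191]), 'joint_efforts': array([-5.18937977e-04, -3.83035648e+01, -2.91592294e+01, -4.87784855e-04,
        1.07487343e-02,  7.81015359e-06]), 'tool_pos': array([0.15459822, 0.55303459, 0.23012396]), 'ee_rot': array([[-9.63025933e-01,  2.69407029e-01, -9.51197200e-04],
       [ 2.69408471e-01,  9.63023764e-01, -2.07492455e-03],
       [ 3.57026250e-04, -2.25446673e-03, -9.99997395e-01]]), 'force': array([ 0.81163011,  0.44468032, -0.13364569]), 'ft_torque': array([-0.03778319, -0.00987303, -0.01864184]), 'grip_width': 1.0041455051872863}
scene {'K': array([[457.67735187,   0.        , 319.79740821],
       [  0.        , 457.67735187, 238.24355096],
       [  0.        ,   0.        ,   1.        ]]), 'R': array([[-0.11253448,  0.99364161,  0.00351412],
       [ 0.56057369,  0.0664068 , -0.82543762],
       [-0.82042253, -0.09092026, -0.5644824 ]]), 't': array([ 0.03055576, -0.23668107,  1.25674746])}
top {'K': array([[439.89846514,   0.        , 320.26518141],
       [  0.        , 439.89846514, 237.15175274],
       [  0.        ,   0.        ,   1.        ]]), 'R': array([[-0.07507536, -0.99717405, -0.00275891],
       [-0.97489167,  0.07397886, -0.2100318 ],
       [ 0.20964236, -0.01307857, -0.97769066]]), 't': array([0.06875979, 0.54552975, 0.87680297])}
```

View pics/scene0.png

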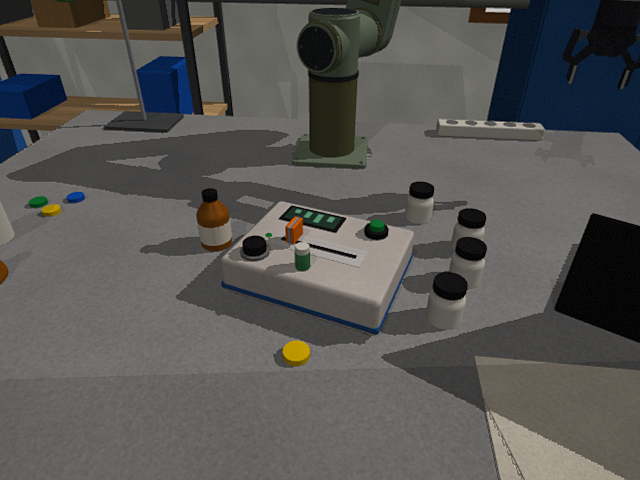

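View pics/top0.png

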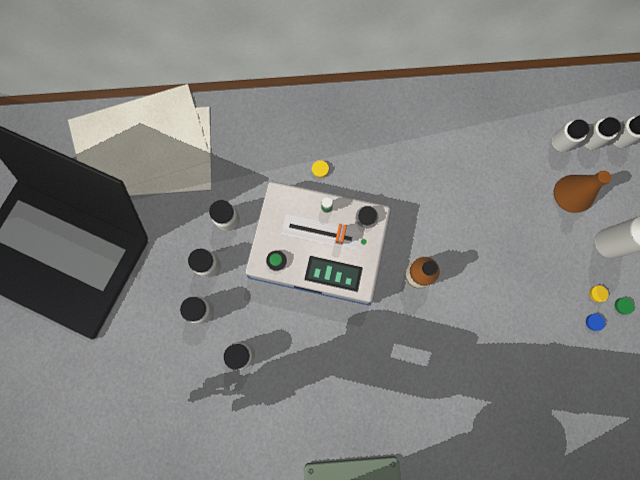

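The top view shows the photometer with the lever at about (341,234), the green dot at (364,241), the button at (276,260), the black cap at (367,215) and the vial at (327,205). The push direction is image left, which is roughly world +y. Next I'll measure these by colour mask.

```bash
cat > h.py <<'E'
import numpy as np,cv2
from plant import bot,cams,order
def ray(n,u,v,z):
    c=cams.camera_params(n);R,t=c["R"],c["t"];C=-R.T@t
    d=R.T@np.linalg.inv(c["K"])@np.array([u,v,1.]);return C+d*(z-C[2])/d[2]
def proj(n,X):
    c=cams.camera_params(n);p=c["K"]@(c["R"]@np.asarray(X,float)+c["t"]);return p[:2]/p[2]
def two(p,q):
    A=[];b=[]
    for n,(u,v) in(("scene",p),("top",q)):
        c=cams.camera_params(n);P=c["K"]@np.c_[c["R"],c["t"]]
        for k,w in((0,u),(1,v)):
            r=P[k]-w*P[2];A.append(r[:3]);b.append(-r[3])
    return np.linalg.lstsq(np.array(A),np.array(b),rcond=None)[0]
def blobs(im,lo,hi,roi,mn=8):
    x0,y0,x1,y1=roi;h=cv2.cvtColor(im,cv2.COLOR_BGR2HSV)[y0:y1,x0:x1]
    m=cv2.inRange(h,lo,hi);n,l,s,c=cv2.connectedComponentsWithStats(m)
    return [(s[i,4],s[i,:4]+[x0,y0,0,0],(c[i]+[x0,y0]).round(1)) for i in range(1,n) if s[i,4]>=mn]
E
python3 - <<'E'
from h import *
im={n:cv2.imread(f"pics/{n}0.png") for n in("scene","top")}
roi={"scene":(210,190,420,330),"top":(240,175,400,310)}
for n in im:
    for nm,lo,hi in(("green",(45,100,40),(90,255,255)),("orange",(4,140,100),(16,255,255)),("black",(0,0,0),(180,255,45))):
        print(n,nm)
        for b in blobs(im[n],lo,hi,roi[n]):print("  ",b)
a=im["top"][170:320,235:405];cv2.imwrite("pics/topz.png",cv2.resize(a,None,fx=4.5,fy=4,interpolation=2))
a=im["scene"][190:340,210:430];cv2.imwrite("pics/scz.png",cv2.resize(a,None,fx=3.5,fy=3.5,interpolation=2))
E
```

```text
scene green
   (np.int32(111), array([290, 208,  23,  15]), array([302.5, 213.8]))
   (np.int32(8), array([287, 211,   4,   5]), array([288.4, 212.6]))
   (np.int32(75), array([312, 213,  14,  11]), array([317.8, 217.7]))
   (np.int32(39), array([326, 216,   9,   7]), array([330.5, 218.9]))
   (np.int32(157), array([369, 220,  16,  12]), array([376.6, 225.5]))
   (np.int32(19), array([266, 233,   6,   4]), array([268.4, 234.4]))
   (np.int32(210), array([295, 252,  15,  19]), array([302.5, 261.6]))
scene orange
   (np.int32(157), array([213, 200,  15,  18]), array([219.9, 208.8]))
   (np.int32(35), array([286, 216,  11,  12]), array([290.9, 221.5]))
   (np.int32(187), array([291, 218,  12,  26]), array([297.3, 229.4]))
scene black
   (np.int32(84), array([210, 190,   8,  13]), array([213. , 195.4]))
   (np.int32(76), array([409, 190,  11,   9]), array([414.9, 193.3]))
   (np.int32(356), array([279, 206,  67,  26]), array([313.6, 219.1]))
   (np.int32(16), array([303, 214,  11,   7]), array([308.2, 217.6]))
   (np.int32(11), array([319, 216,   7,   8]), array([321.8, 219.6]))
   (np.i
[... 722 characters left out ...]
int32(47), array([340, 225,   6,  19]), array([342.8, 234.2]))
top black
   (np.int32(32), array([360, 207,  16,  13]), array([369. , 210.2]))
   (np.int32(12), array([360, 220,   9,   5]), array([364.2, 222.6]))
   (np.int32(10), array([325, 232,   8,   3]), array([328.1, 232.9]))
   (np.int32(16), array([344, 236,   7,   4]), array([347.2, 237.6]))
   (np.int32(39), array([267, 251,  15,  19]), array([271.9, 259.3]))
   (np.int32(8), array([310, 256,   5,   3]), array([311.4, 256.9]))
   (np.int32(159), array([305, 258,  57,  33]), array([338.9, 276.1]))
   (np.int32(8), array([308, 260,   2,   8]), array([308.5, 263.5]))
   (np.int32(8), array([306, 269,   2,   7]), array([306.6, 272.1]))
```

View pics/topz.png

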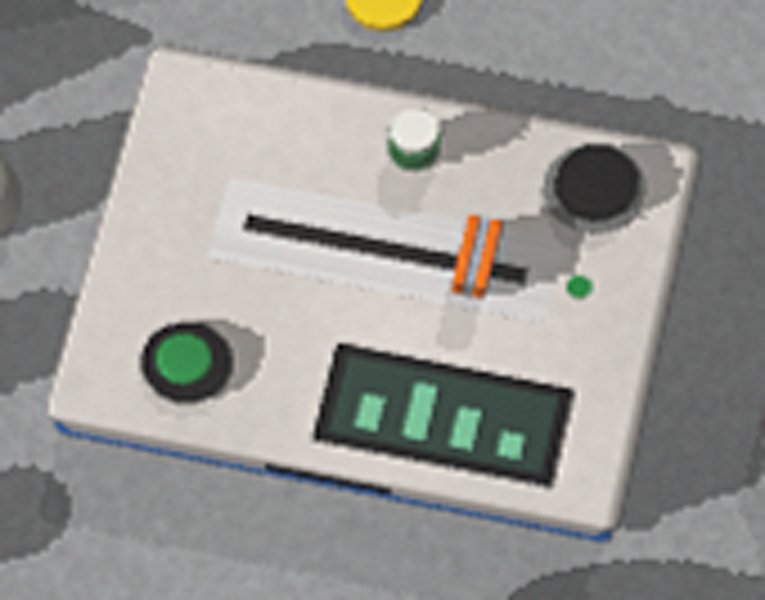

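View pics/scz.png

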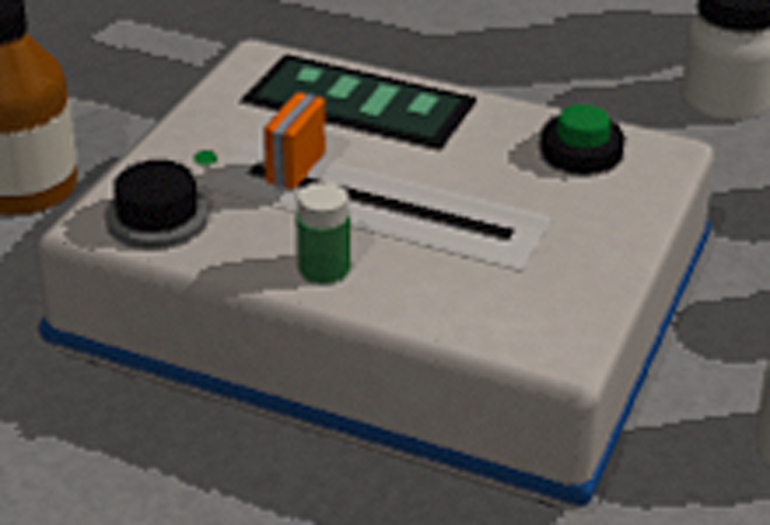

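```bash
python3 - <<'E'
from h import *
f=lambda u,v,z:ray("top",235+u/4.5,170+v/4,z)
s1=f(245,222,.075);s2=f(527,275,.075);d=f(579.5,287,.075);cap=f(597,182,.097);b=f(184,358,.097)
c1=f(155,50,.072);c2=f(695,150,.072);c3=f(610,533,.072);c4=f(50,425,.072)
for k,v in dict(slot_far=s1,slot_home=s2,dot=d,cap=cap,btn=b,dot_sc=ray("scene",268.7,234.8,.075),btn_sc=ray("scene",210+586/3.5,190+112/3.5,.097),btn2=two((377.4,222),(275.9,259.5)),cap2=two((254.4,240),(367.4,215.5)),dot2=two((268.7,234.8),(363.5,241.5))).items():print(k,v.round(4))
y=s1-s2;y=y/np.linalg.norm(y);print("slot len",np.linalg.norm(s1-s2),"yaw from slot",np.arctan2(-y[0],y[1]))
print("edges",[ (np.linalg.norm(p-q).round(3),np.arctan2(-(p-q)[0],(p-q)[1]).round(4)) for p,q in((c1,c2),(c4,c3))], np.linalg.norm(c1-c4),np.linalg.norm(c2-c3))
O=(c1+c2+c3+c4)/4;
for th in(np.arctan2(-y[0],y[1]),):
  X=np.array([np.cos(th),np.sin(th),0]);Y=np.array([-np.sin(th),np.cos(th),0])
  print("O",O,"cap-based O",cap-.068*X+.088*Y)
  for k,v in dict(d=d,cap=cap,b=b,s1=s1,s2=s2).items():print(k,((v-O)@X).round(4),((v-O)@Y).round(4))
  # lever plate tops at z=.115
  for q in((470,218),(480,217),(493,222),(501,223),(488,297),(457,292)):
    p=f(*q,.115);print(q,p.round(4),((p-O)@X).round(4),((p-O)@Y).round(4))
  v=f(414,132,.115);print("vial",((v-O)@X).round(4),((v-O)@Y).round(4))
E
```

```text
slot_far [0.5753 0.0903 0.075 ]
slot_home [ 0.5371 -0.0382  0.075 ]
dot [ 0.5289 -0.0619  0.075 ]
cap [ 0.5788 -0.0726  0.097 ]
btn [0.5017 0.1205 0.097 ]
dot_sc [ 0.5291 -0.0594  0.075 ]
btn_sc [0.5009 0.1244 0.097 ]
btn2 [0.5016 0.1225 0.0973]
cap2 [ 0.5787 -0.0715  0.0972]
dot2 [ 0.5293 -0.0603  0.0751]
slot len 0.13407843732463598 yaw from slot -0.28924331409791004
edges [(np.float64(0.262), np.float64(-0.2904)), (np.float64(0.26), np.float64(-0.2882))] 0.20687967541348928 0.2062993384812836
O [0.53779079 0.03149997 0.072     ] cap-based O [0.538751   0.03113198 0.097     ]
d 0.0181 -0.092
cap 0.069 -0.0881
b -0.06 0.075
s1 0.0192 0.067
s2 0.0192 -0.067
(470, 218) [ 0.5599 -0.0121  0.115 ] 0.0336 -0.0355
(480, 217) [ 0.5601 -0.0166  0.115 ] 0.0351 -0.0397
(493, 222) [ 0.5571 -0.0221  0.115 ] 0.0338 -0.0459
(501, 223) [ 0.5563 -0.0256  0.115 ] 0.034 -0.0495
(488, 297) [ 0.5191 -0.0166  0.115 ] -0.0042 -0.0514
(457, 292) [ 0.5226 -0.0032  0.115 ] -0.0046 -0.0375
vial 0.0722 -0.0017
```

The two views agree:

| Quantity | Value |
|---|---|
| Photometer yaw | about -0.289 rad |
| Photometer origin | about (0.538, 0.032) |
| Lever face, body frame | about (15, -50) mm, so the lever is at about 0.010 |
| Button top | (0.5016, 0.122, 0.097) |

The cap comes out at (69, -88) against the stated (68, -88). I'll shut the gripper and turn the tool so that tool x lies along the push direction.

>>> apply_moves(
  series="0 0 0 0 0 0.0389;0 0 0 0 0 0.0389;0 0 0 0 0 0.0389;0 0 0 0 0 0.0389;0 0 0 0 0 0.0389;0 0 0 0 0 0.0389;0 0 0 0 0 0.0389;0 0 0 0 0 0.0389;0 0 0 0 0 0.0389;0 0 0 0 0 0.0389;0 0 0 0 0 0.0389;0 0 0 0 0 0.0389;0 0 0 0 0 0.0389",
  claw=1,
  newtons=60,
)

```text
time_s: 1.18
tool_pos: [0.1547, 0.5533, 0.2305]
ee_rot: [[0.292, 0.956, -0.001], [0.956, -0.292, -0.001], [-0.001, -0.0, -1.0]]
force: [-0.3, -0.4, -0.2]
grip_width: -0.002
```

>>> apply_moves(
  series="-0.0944 0.106 0 0 0 0;-0.0944 0.106 0 0 0 0;-0.0944 0.106 0 0 0 0;-0.0944 0.106 0 0 0 0;-0.0944 0.106 0 0 0 0;-0.0944 0.106 0 0 0 0;-0.0944 0.106 0 0 0 0;-0.0944 0.106 0 0 0 0;-0.0944 0.106 0 0 0 0;-0.0944 0.106 0 0 0 0;-0.0944 0.106 0 0 0 0;-0.0944 0.106 0 0 0 0;-0.0944 0.106 0 0 0 0;-0.0944 0.106 0 0 0 0;-0.0944 0.106 0 0 0 0;-0.0944 0.106 0 0 0 0;-0.0944 0.106 0 0 0 0;-0.0944 0.106 0 0 0 0;-0.0944 0.106 0 0 0 0;-0.0944 0.106 0 0 0 0",
)

```text
time_s: 2.85
tool_pos: [0.5276, -0.052, 0.2307]
ee_rot: [[0.287, 0.958, -0.001], [0.958, -0.287, 0.0], [0.0, -0.001, -1.0]]
force: [0.8, 0.0, -1.0]
grip_width: -0.001
```

>>> apply_moves(
  series="0 0 0 0 0 0;0 0 0 0 0 0;0 0 0 0 0 0",
)

```text
time_s: 3.1
tool_pos: [0.5267, -0.0501, 0.2305]
ee_rot: [[0.287, 0.958, -0.002], [0.958, -0.287, 0.001], [0.0, -0.002, -1.0]]
force: [-0.3, -0.3, 0.3]
grip_width: 0.002
```

>>> apply_moves(
  series="0 0.001 0.052 0 0 0;0 0.001 0.052 0 0 0;0 0.001 0.052 0 0 0;0 0.001 0.052 0 0 0;0 0.001 0.052 0 0 0;0 0.001 0.052 0 0 0;0 0.001 0.052 0 0 0;0 0.001 0.052 0 0 0;0 0.001 0.052 0 0 0;0 0.001 0.052 0 0 0;0 0 0 0 0 0;0 0 0 0 0 0",
)

```text
time_s: 4.1
tool_pos: [0.5285, -0.0496, 0.1007]
ee_rot: [[0.285, 0.959, -0.002], [0.959, -0.285, 0.001], [0.0, -0.002, -1.0]]
force: [0.4, 0.4, 0.1]
grip_width: 0.003
```

```bash
python3 - <<'E'
from h import *
for n in("scene","top"):
    cv2.imwrite(f"pics/{n}1.png",cams.snapshot(n)[:,:,::-1])
a=cv2.imread("pics/top1.png")[170:320,235:405];b=cv2.imread("pics/scene1.png")[170:320,210:430]
cv2.imwrite("pics/c1.png",np.hstack([cv2.resize(a,(400,353)),cv2.resize(b,(400,353))]))
E
```

```text
(no output)
```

View pics/c1.png

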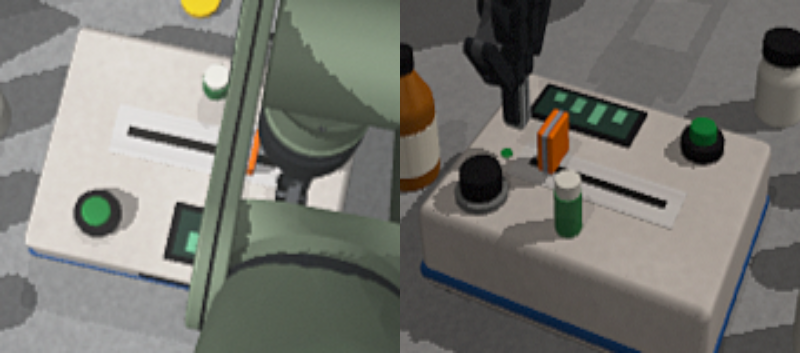

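The fingertip stands about 20 mm behind the lever on the slot line, and the cap and vial are clear of it. I'll advance towards the first hump.

>>> apply_moves(
  series="0.012 0 0 0 0 0;0.012 0 0 0 0 0;0.012 0 0 0 0 0;0.012 0 0 0 0 0;0.012 0 0 0 0 0;0.012 0 0 0 0 0;0 0 0 0 0 0",
)

```text
time_s: 4.78
tool_pos: [0.5351, -0.0333, 0.1013]
ee_rot: [[0.286, 0.958, 0.0], [0.958, -0.286, 0.0], [0.0, -0.0, -1.0]]
force: [-0.4, -0.3, 0.9]
grip_width: -0.001
```

>>> apply_moves(
  series="0.004 0 0 0 0 0;0.004 0 0 0 0 0;0.004 0 0 0 0 0;0.004 0 0 0 0 0",
)

```text
time_s: 5.12
tool_pos: [0.5361, -0.03, 0.1012]
ee_rot: [[0.287, 0.958, -0.0], [0.958, -0.287, -0.0], [-0.0, -0.0, -1.0]]
force: [-0.5, -1.4, -0.1]
grip_width: 0.001
```

>>> apply_moves(
  series="0.004 0 0 0 0 0;0.004 0 0 0 0 0;0.004 0 0 0 0 0;0.004 0 0 0 0 0",
)

```text
time_s: 5.45
tool_pos: [0.5372, -0.0262, 0.1012]
ee_rot: [[0.287, 0.958, -0.0], [0.958, -0.287, -0.0], [-0.0, -0.0, -1.0]]
force: [-0.2, 0.5, -0.0]
grip_width: -0.001
```

>>> apply_moves(
  series="0.004 0 0 0 0 0;0.004 0 0 0 0 0;0.004 0 0 0 0 0",
)

```text
time_s: 5.7
tool_pos: [0.5381, -0.0233, 0.1013]
ee_rot: [[0.287, 0.958, 0.0], [0.958, -0.287, -0.0], [-0.0, 0.0, -1.0]]
force: [0.1, -1.4, 0.0]
grip_width: 0.0
```

>>> apply_moves(
  series="0.004 0 0 0 0 0;0.004 0 0 0 0 0",
)

```text
time_s: 5.87
tool_pos: [0.5387, -0.0213, 0.1013]
ee_rot: [[0.287, 0.958, -0.0], [0.958, -0.287, -0.0], [-0.0, 0.0, -1.0]]
force: [0.4, -0.1, -0.1]
grip_width: 0.0
```

>>> apply_moves(
  series="0.004 0 0 0 0 0;0.004 0 0 0 0 0",
)

```text
time_s: 6.03
tool_pos: [0.5392, -0.0199, 0.1013]
ee_rot: [[0.286, 0.958, -0.0], [0.958, -0.286, -0.001], [-0.001, 0.0, -1.0]]
force: [-0.3, -3.0, 0.9]
grip_width: -0.0
```

>>> apply_moves(
  series="0.004 0 0 0 0 0;0.004 0 0 0 0 0",
)

```text
time_s: 6.2
tool_pos: [0.5395, -0.019, 0.1014]
ee_rot: [[0.286, 0.958, -0.001], [0.958, -0.286, -0.003], [-0.003, 0.0, -1.0]]
force: [-2.2, -7.6, 0.9]
grip_width: 0.003
```

>>> apply_moves(
  series="0.004 0 0 0 0 0;0.004 0 0 0 0 0",
)

```text
time_s: 6.37
tool_pos: [0.5399, -0.0181, 0.1014]
ee_rot: [[0.286, 0.958, -0.002], [0.958, -0.286, -0.005], [-0.005, -0.0, -1.0]]
force: [-3.1, -8.7, 1.7]
grip_width: 0.001
```

The first hump shows at TCP y ≈ -0.0195, where the force rises to about 9 N. I'll keep pushing and watch the drop.

>>> apply_moves(
  series="0.004 0 0 0 0 0;0.004 0 0 0 0 0;0.004 0 0 0 0 0",
)

```text
time_s: 6.62
tool_pos: [0.541, -0.0143, 0.1014]
ee_rot: [[0.287, 0.958, -0.001], [0.958, -0.287, -0.003], [-0.003, 0.0, -1.0]]
force: [-0.1, -4.2, 0.8]
grip_width: 0.001
```

>>> apply_moves(
  series="0.004 0 0 0 0 0;0.004 0 0 0 0 0",
)

```text
time_s: 6.78
tool_pos: [0.542, -0.0112, 0.1013]
ee_rot: [[0.287, 0.958, 0.0], [0.958, -0.287, -0.0], [-0.0, 0.0, -1.0]]
force: [-0.5, -1.4, -0.7]
grip_width: -0.002
```

>>> apply_moves(
  series="0.004 0 0 0 0 0;0.004 0 0 0 0 0",
)

```text
time_s: 6.95
tool_pos: [0.5425, -0.0081, 0.1013]
ee_rot: [[0.287, 0.958, 0.0], [0.958, -0.287, 0.001], [0.001, -0.0, -1.0]]
force: [0.1, 1.5, -0.5]
grip_width: 0.001
```

>>> apply_moves(
  series="0.004 0 0 0 0 0;0.004 0 0 0 0 0",
)

```text
time_s: 7.12
tool_pos: [0.543, -0.0063, 0.1013]
ee_rot: [[0.286, 0.958, 0.0], [0.958, -0.286, 0.001], [0.001, -0.0, -1.0]]
force: [-0.2, -0.7, -0.1]
grip_width: 0.002
```

>>> apply_moves(
  series="0 0 0 0 0 0;0 0 0 0 0 0",
)

```text
time_s: 7.28
tool_pos: [0.543, -0.0067, 0.1013]
ee_rot: [[0.286, 0.958, 0.0], [0.958, -0.286, 0.0], [0.0, 0.0, -1.0]]
force: [0.3, -0.4, -0.1]
grip_width: -0.001
```

```bash
cat > look.py <<'E'
import sys
from h import *
k=sys.argv[1]
for n in("scene","top"): cv2.imwrite(f"pics/{n}{k}.png",cams.snapshot(n)[:,:,::-1])
a=cv2.imread(f"pics/top{k}.png")[170:320,235:405];b=cv2.imread(f"pics/scene{k}.png")[170:320,210:430]
cv2.imwrite(f"pics/c{k}.png",np.hstack([cv2.resize(a,(400,353)),cv2.resize(b,(400,353))]))
im=cv2.imread(f"pics/scene{k}.png")
for bl in blobs(im,(4,140,100),(16,255,255),(240,190,420,330)): print(bl)
# predicted far-face top centre on scene image for q
O=np.array([.538,.032,0]);th=-.289;X=np.array([np.cos(th),np.sin(th),0]);Y=np.array([-np.sin(th),np.cos(th),0])
for q in(.01,.04,.06,.08,.1):
    print(q,"home topR corner",proj("scene",O+.033*X+(-.060+q)*Y+[0,0,.115]).round(1),"far",proj("scene",O+.033*X+(-.044+q)*Y+[0,0,.115]).round(1))
E
python3 look.py 2
```

```text
(np.int32(47), array([303, 220,  11,  20]), array([307.1, 227.1]))
(np.int32(176), array([308, 222,  12,  26]), array([313.8, 233.8]))
0.01 home topR corner [284.7 224.6] far [293.6 226.8]
0.04 home topR corner [301.5 228.7] far [310.7 230.9]
0.06 home topR corner [313.  231.4] far [322.4 233.6]
0.08 home topR corner [324.7 234.2] far [334.2 236.5]
0.1 home topR corner [336.6 237.1] far [346.3 239.4]
```

View pics/c2.png

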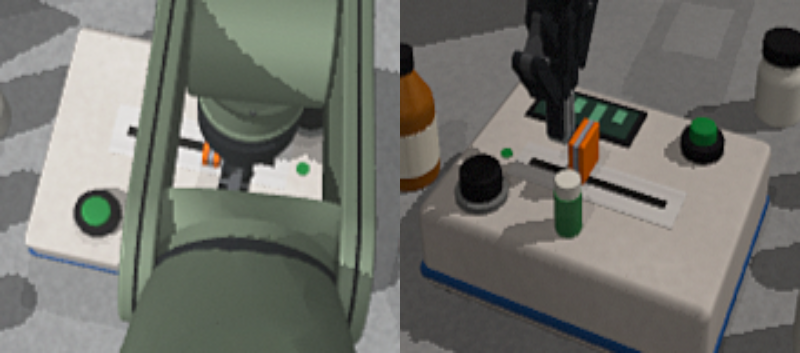

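The far plate moved 16.5 px against 17 predicted, so the lever sits in the first click, about 40 mm. On to the second hump.

>>> apply_moves(
  series="0.004 0 0 0 0 0;0.004 0 0 0 0 0;0.004 0 0 0 0 0;0.004 0 0 0 0 0;0.004 0 0 0 0 0",
)

```text
time_s: 7.8
tool_pos: [0.5445, -0.0021, 0.1013]
ee_rot: [[0.287, 0.958, 0.0], [0.958, -0.287, 0.0], [0.0, 0.0, -1.0]]
force: [-0.2, -0.4, -0.9]
grip_width: 0.003
```

>>> apply_moves(
  series="0.004 0 0 0 0 0;0.004 0 0 0 0 0;0.004 0 0 0 0 0",
)

```text
time_s: 8.05
tool_pos: [0.5451, -0.0003, 0.1013]
ee_rot: [[0.286, 0.958, -0.001], [0.958, -0.286, -0.002], [-0.002, -0.0, -1.0]]
force: [-1.6, -5.6, 1.0]
grip_width: -0.003
```

>>> apply_moves(
  series="0.004 0 0 0 0 0;0.004 0 0 0 0 0",
)

```text
time_s: 8.22
tool_pos: [0.5453, 0.0005, 0.1014]
ee_rot: [[0.286, 0.958, -0.002], [0.958, -0.286, -0.004], [-0.004, -0.0, -1.0]]
force: [-2.6, -8.3, 2.1]
grip_width: 0.002
```

>>> apply_moves(
  series="0.004 0 0 0 0 0;0.004 0 0 0 0 0",
)

```text
time_s: 8.38
tool_pos: [0.5458, 0.0019, 0.1014]
ee_rot: [[0.286, 0.958, -0.002], [0.958, -0.286, -0.005], [-0.005, -0.0, -1.0]]
force: [-2.2, -8.5, 1.9]
grip_width: 0.001
```

>>> apply_moves(
  series="0.004 0 0 0 0 0;0.004 0 0 0 0 0",
)

```text
time_s: 8.55
tool_pos: [0.5466, 0.0046, 0.1014]
ee_rot: [[0.287, 0.958, -0.001], [0.958, -0.287, -0.003], [-0.003, -0.0, -1.0]]
force: [-1.8, -4.8, 1.6]
grip_width: 0.004
```

>>> apply_moves(
  series="0.004 0 0 0 0 0;0.004 0 0 0 0 0",
)

```text
time_s: 8.72
tool_pos: [0.5476, 0.0077, 0.1013]
ee_rot: [[0.287, 0.958, -0.0], [0.958, -0.287, -0.001], [-0.001, 0.0, -1.0]]
force: [0.7, -2.5, 0.1]
grip_width: -0.002
```

>>> apply_moves(
  series="0.004 0 0 0 0 0;0.004 0 0 0 0 0",
)

```text
time_s: 8.88
tool_pos: [0.5483, 0.0109, 0.1013]
ee_rot: [[0.287, 0.958, 0.0], [0.958, -0.287, 0.001], [0.001, 0.0, -1.0]]
force: [0.4, 0.2, -0.1]
grip_width: 0.0
```

>>> apply_moves(
  series="0 0 0 0 0 0;0 0 0 0 0 0",
)

```text
time_s: 9.05
tool_pos: [0.5482, 0.0109, 0.1012]
ee_rot: [[0.286, 0.958, 0.0], [0.958, -0.286, 0.001], [0.001, -0.0, -1.0]]
force: [-0.2, 0.7, -0.1]
grip_width: 0.002
```

```bash
python3 look.py 3
```

```text
(np.int32(40), array([314, 223,  11,  12]), array([319.1, 228.4]))
(np.int32(177), array([320, 224,  11,  27]), array([325.5, 236.2]))
(np.int32(20), array([314, 236,   2,  14]), array([314.6, 241.4]))
0.01 home topR corner [284.7 224.6] far [293.6 226.8]
0.04 home topR corner [301.5 228.7] far [310.7 230.9]
0.06 home topR corner [313.  231.4] far [322.4 233.6]
0.08 home topR corner [324.7 234.2] far [334.2 236.5]
0.1 home topR corner [336.6 237.1] far [346.3 239.4]
```

View pics/c3.png

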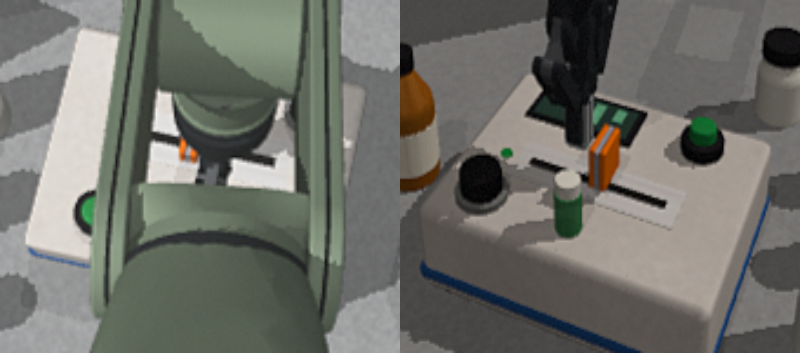

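The plate moved another 11.7 px, as predicted, so the lever is in the second click. The third hump should start at TCP y ≈ 0.018 with its crest at about 0.0275. I'll stop as soon as the load is gone.

>>> apply_moves(
  series="0.004 0 0 0 0 0;0.004 0 0 0 0 0;0.004 0 0 0 0 0;0.004 0 0 0 0 0;0.004 0 0 0 0 0;0.004 0 0 0 0 0;0.004 0 0 0 0 0",
)

```text
time_s: 9.73
tool_pos: [0.5502, 0.017, 0.1013]
ee_rot: [[0.287, 0.958, -0.0], [0.958, -0.287, 0.0], [0.0, -0.0, -1.0]]
force: [0.1, 0.3, 0.8]
grip_width: -0.002
```

>>> apply_moves(
  series="0.004 0 0 0 0 0;0.004 0 0 0 0 0;0.004 0 0 0 0 0",
)

```text
time_s: 9.98
tool_pos: [0.5508, 0.0188, 0.1013]
ee_rot: [[0.286, 0.958, -0.001], [0.958, -0.286, -0.002], [-0.002, -0.0, -1.0]]
force: [-1.8, -4.9, 1.7]
grip_width: 0.002
```

>>> apply_moves(
  series="0.004 0 0 0 0 0;0.004 0 0 0 0 0",
)

```text
time_s: 10.15
tool_pos: [0.5511, 0.0197, 0.1014]
ee_rot: [[0.286, 0.958, -0.002], [0.958, -0.286, -0.004], [-0.004, -0.0, -1.0]]
force: [-2.9, -8.6, 2.9]
grip_width: 0.005
```

>>> apply_moves(
  series="0.004 0 0 0 0 0",
)

```text
time_s: 10.23
tool_pos: [0.5512, 0.0201, 0.1014]
ee_rot: [[0.286, 0.958, -0.002], [0.958, -0.286, -0.005], [-0.005, -0.0, -1.0]]
force: [-4.0, -10.3, 2.6]
grip_width: 0.0
```

>>> apply_moves(
  series="0.004 0 0 0 0 0;0.004 0 0 0 0 0",
)

```text
time_s: 10.4
tool_pos: [0.5519, 0.0223, 0.1014]
ee_rot: [[0.287, 0.958, -0.002], [0.958, -0.287, -0.004], [-0.004, -0.0, -1.0]]
force: [-2.1, -6.0, 2.0]
grip_width: 0.002
```

>>> apply_moves(
  series="0.004 0 0 0 0 0",
)

```text
time_s: 10.48
tool_pos: [0.5524, 0.0237, 0.1014]
ee_rot: [[0.287, 0.958, -0.001], [0.958, -0.287, -0.003], [-0.003, -0.0, -1.0]]
force: [-1.1, -5.3, 0.7]
grip_width: 0.004
```

>>> apply_moves(
  series="0.004 0 0 0 0 0",
)

```text
time_s: 10.57
tool_pos: [0.5528, 0.0252, 0.1013]
ee_rot: [[0.287, 0.958, -0.001], [0.958, -0.287, -0.002], [-0.002, -0.0, -1.0]]
force: [-1.5, -4.7, -0.0]
grip_width: -0.0
```

>>> apply_moves(
  series="0.004 0 0 0 0 0",
)

```text
time_s: 10.65
tool_pos: [0.5533, 0.0269, 0.1013]
ee_rot: [[0.287, 0.958, -0.0], [0.958, -0.287, -0.001], [-0.001, 0.0, -1.0]]
force: [-1.3, -2.5, 0.4]
grip_width: 0.001
```

>>> apply_moves(
  series="0.004 0 0 0 0 0",
)

```text
time_s: 10.73
tool_pos: [0.5538, 0.0286, 0.1013]
ee_rot: [[0.287, 0.958, 0.0], [0.958, -0.287, 0.001], [0.001, 0.0, -1.0]]
force: [0.4, -1.3, 0.6]
grip_width: -0.001
```

>>> apply_moves(
  series="0.004 0 0 0 0 0",
)

```text
time_s: 10.82
tool_pos: [0.5541, 0.0301, 0.1013]
ee_rot: [[0.287, 0.958, 0.0], [0.958, -0.287, 0.001], [0.001, 0.0, -1.0]]
force: [0.0, -0.5, -0.2]
grip_width: 0.0
```

>>> apply_moves(
  series="0 0 0 0 0 0;0 0 0 0 0 0;0 0 0 0 0 0",
)

```text
time_s: 11.07
tool_pos: [0.5539, 0.0298, 0.1012]
ee_rot: [[0.286, 0.958, 0.0], [0.958, -0.286, 0.0], [0.0, -0.0, -1.0]]
force: [-0.3, 0.3, -0.4]
grip_width: -0.001
```

```bash
python3 look.py 4
```

```text
(np.int32(41), array([326, 225,  10,  13]), array([330.5, 231.2]))
(np.int32(168), array([331, 227,  11,  27]), array([336.8, 239.4]))
(np.int32(14), array([325, 243,   3,  10]), array([326.6, 247.9]))
0.01 home topR corner [284.7 224.6] far [293.6 226.8]
0.04 home topR corner [301.5 228.7] far [310.7 230.9]
0.06 home topR corner [313.  231.4] far [322.4 233.6]
0.08 home topR corner [324.7 234.2] far [334.2 236.5]
0.1 home topR corner [336.6 237.1] far [346.3 239.4]
```

View pics/c4.png

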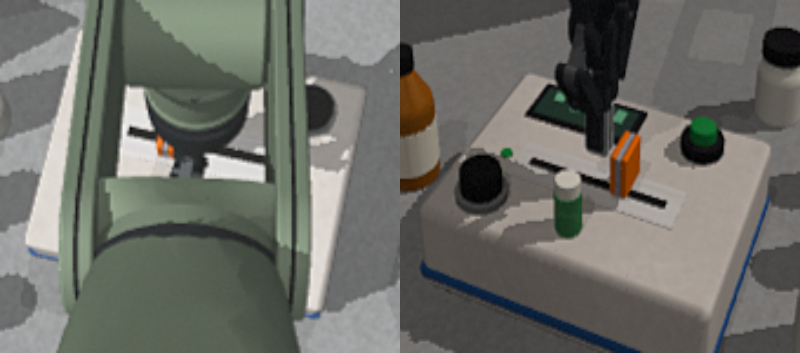

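The plate moved a further 11.3 px, so the lever is in the third click with the finger unloaded. I'll back off, lift, and move over the button.

>>> apply_moves(
  series="-0.01 0 0 0 0 0;-0.01 0 0 0 0 0;-0.01 0 0 0 0 0;-0.01 0 0 0 0 0;0 0 -0.047 0 0 0;0 0 -0.047 0 0 0;0 0 -0.047 0 0 0;0 0 -0.047 0 0 0;0 0 -0.047 0 0 0;0 0 -0.047 0 0 0;0 0 0 0 0 0",
)

```text
time_s: 12.08
tool_pos: [0.5533, 0.0197, 0.1758]
ee_rot: [[0.286, 0.958, 0.007], [0.958, -0.286, -0.001], [0.001, 0.007, -1.0]]
force: [0.5, 0.0, 0.4]
grip_width: -0.001
```

>>> apply_moves(
  series="0.0553 -0.0511 0 0 0 0;0.0553 -0.0511 0 0 0 0;0.0553 -0.0511 0 0 0 0;0.0553 -0.0511 0 0 0 0;0.0553 -0.0511 0 0 0 0;0.0553 -0.0511 0 0 0 0;0 0 0 0 0 0;0 0 0 0 0 0;0 0 0 0 0 0",
)

```text
time_s: 12.83
tool_pos: [0.5016, 0.1209, 0.1718]
ee_rot: [[0.286, 0.958, 0.0], [0.958, -0.286, -0.001], [-0.0, 0.0, -1.0]]
force: [0.9, -0.1, -0.8]
grip_width: -0.003
```

```bash
python3 look.py 5
```

```text
(np.int32(40), array([326, 225,  10,  13]), array([330.6, 231.2]))
(np.int32(168), array([331, 227,  11,  27]), array([336.8, 239.5]))
(np.int32(15), array([325, 242,   3,  11]), array([326.6, 247.3]))
0.01 home topR corner [284.7 224.6] far [293.6 226.8]
0.04 home topR corner [301.5 228.7] far [310.7 230.9]
0.06 home topR corner [313.  231.4] far [322.4 233.6]
0.08 home topR corner [324.7 234.2] far [334.2 236.5]
0.1 home topR corner [336.6 237.1] far [346.3 239.4]
```

View pics/c5.png

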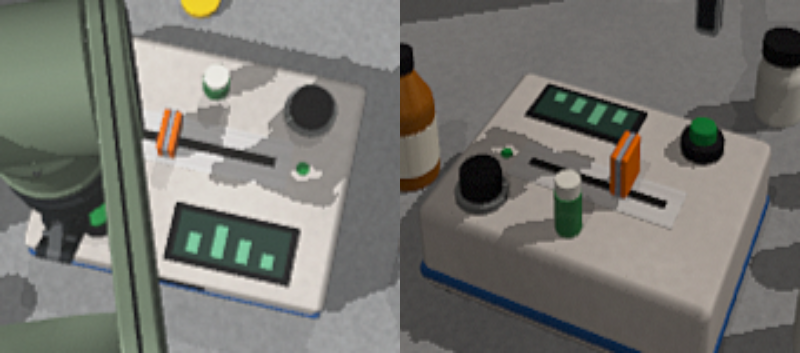

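The lever has not moved, still at (336.8, 239.5), and the tip is over the button. Now I'll go down.

>>> apply_moves(
  series="0 0 0.04 0 0 0;0 0 0.04 0 0 0;0 0 0.04 0 0 0;0 0 0.04 0 0 0;0 0 0.04 0 0 0;0 0 0.04 0 0 0;0 0 0.04 0 0 0;0 0 0 0 0 0;0 0 0 0 0 0",
)

```text
time_s: 13.68
tool_pos: [0.5006, 0.1212, 0.1008]
ee_rot: [[0.287, 0.958, -0.002], [0.958, -0.287, -0.0], [-0.001, -0.002, -1.0]]
force: [0.5, -0.5, -0.8]
grip_width: 0.001
```

>>> apply_moves(
  series="0 0 0.006 0 0 0;0 0 0.006 0 0 0;0 0 0.006 0 0 0;0 0 0.006 0 0 0",
)

```text
time_s: 14.02
tool_pos: [0.5019, 0.1213, 0.0963]
ee_rot: [[0.287, 0.958, 0.001], [0.958, -0.287, 0.0], [0.0, 0.001, -1.0]]
force: [-0.3, 0.0, 0.7]
grip_width: -0.003
```

>>> apply_moves(
  series="0 0 0.006 0 0 0;0 0 0.006 0 0 0;0 0 0 0 0 0",
)

```text
time_s: 14.27
tool_pos: [0.5019, 0.1213, 0.0931]
ee_rot: [[0.287, 0.958, 0.001], [0.958, -0.287, 0.0], [0.001, 0.001, -1.0]]
force: [-0.4, -0.5, 2.7]
grip_width: -0.003
```

Contact with the button. I'll press right down until the force rises above the 4.5 N spring.

>>> apply_moves(
  series="0 0 0.006 0 0 0;0 0 0.006 0 0 0;0 0 0 0 0 0",
)

```text
time_s: 14.52
tool_pos: [0.502, 0.1213, 0.091]
ee_rot: [[0.287, 0.958, 0.001], [0.958, -0.287, 0.0], [0.0, 0.001, -1.0]]
force: [-2.1, -0.3, 9.1]
grip_width: -0.0
```

>>> apply_moves(
  series="0 0 0.006 0 0 0;0 0 0.006 0 0 0;0 0 0 0 0 0;0 0 0 0 0 0",
)

```text
time_s: 14.85
tool_pos: [0.5021, 0.1213, 0.0906]
ee_rot: [[0.286, 0.958, 0.001], [0.958, -0.286, -0.0], [-0.0, 0.001, -1.0]]
force: [-8.7, -1.2, 24.9]
grip_width: -0.002
```

It bottomed at z = 0.0906 against 0.091 expected for a full press, at 25 N. Now I'll release and withdraw.

>>> apply_moves(
  series="0 0 -0.02 0 0 0;0 0 -0.02 0 0 0;0 0 -0.04 0 0 0;0 0 -0.06 0 0 0;0 0 -0.08 0 0 0;0 0 -0.08 0 0 0;0 0 -0.08 0 0 0;0 0 -0.08 0 0 0;0 0 0 0 0 0;0 0 0 0 0 0",
)

```text
time_s: 15.68
tool_pos: [0.5019, 0.1213, 0.2026]
ee_rot: [[0.287, 0.958, 0.002], [0.958, -0.287, 0.0], [0.001, 0.002, -1.0]]
force: [-0.0, 0.5, -1.5]
grip_width: 0.001
```

>>> apply_moves(
  series="0.12 -0.05 0 0 0 0;0.12 -0.05 0 0 0 0;0.12 -0.05 0 0 0 0;0.12 -0.05 0 0 0 0;0.12 -0.05 0 0 0 0;0.12 -0.05 0 0 0 0;0.12 -0.05 0 0 0 0;0.12 -0.05 0 0 0 0;0 0 0 0 0 0;0 0 0 0 0 0;0 0 0 0 0 0",
)

```text
time_s: 16.6
tool_pos: [0.4733, 0.3789, 0.1997]
ee_rot: [[0.286, 0.958, -0.003], [0.958, -0.286, -0.003], [-0.003, -0.002, -1.0]]
force: [-0.1, 0.1, -0.3]
grip_width: -0.002
```

```bash
python3 look.py 6; python3 - <<'E'
import cv2
for k in "06":
    a=cv2.imread(f"pics/top{k}.png");b=cv2.imread(f"pics/scene{k}.png")
    globals()["a"+k]=a;globals()["b"+k]=b
from h import *
cv2.imwrite("pics/full6.png",np.vstack([np.hstack([a0[150:320,180:480],a6[150:320,180:480]]),np.hstack([b0[170:380,180:480],b6[170:380,180:480]])]))
print(two((377.4,222),(275.9,259.5)))
print([blobs(b,(45,100,40),(90,255,255),(360,210,395,240)) for b in(b0,b6)])
E
```

```text
(np.int32(34), array([326, 226,  10,  12]), array([330.5, 231.4]))
(np.int32(43), array([331, 227,  11,  17]), array([335.6, 234.3]))
(np.int32(18), array([325, 239,   3,  14]), array([326.7, 246.1]))
(np.int32(11), array([332, 245,   2,   9]), array([332.6, 248.9]))
0.01 home topR corner [284.7 224.6] far [293.6 226.8]
0.04 home topR corner [301.5 228.7] far [310.7 230.9]
0.06 home topR corner [313.  231.4] far [322.4 233.6]
0.08 home topR corner [324.7 234.2] far [334.2 236.5]
0.1 home topR corner [336.6 237.1] far [346.3 239.4]
[0.50163548 0.12250633 0.09725464]
[[(np.int32(157), array([369, 220,  16,  12]), array([376.6, 225.5]))], [(np.int32(151), array([369, 220,  15,  12]), array([376.3, 225.5]))]]
```

View pics/full6.png

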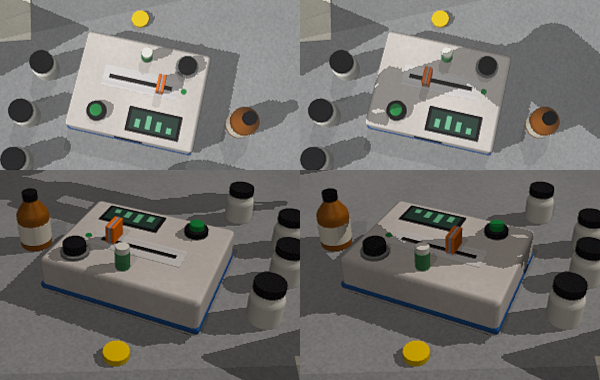

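In the before/after comparison, the bottle, jars, vial and yellow cap have not moved. The button is up again and the lever is in the third click; its plate edges at 326 and 331 are the same as before the press. The arm is clear, so I'll hand in.

```bash
python3 -c "
from plant import order
print(order.sign_off())"
```

```text
the job is handed in; nothing more can be done
None
```

The lever is in its third click, the start button was pressed right down and let go, and the job is handed in. The sign-off gave no verdict.

- **Lever:** I pushed it with the shut fingertips. Three humps were felt, each rising to about 9–10 N and then dropping off, with the humps about 19 mm apart in TCP y. The scene camera showed the lever at about 40, 60 and 80 mm after each one.
- **Button:** It bottomed at z = 0.0906 with about 25 N, where 0.091 was expected. In the last picture its green top is back at the starting pixel, (376, 225).
- **Last checks:** The lever's plate edges had not moved since before the press. The bottle, jars, vial and yellow cap look unmoved in both views. The arm stands clear in the air with no load, and about 17 s were used.

One check was weaker. In the final picture the arm's shadow cut into the lever's orange mask, so I confirmed its place by its edges instead of its centre. No check disagreed.

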